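# Close the gearbox access opening and hold its cover down

## Task

The blue gearbox housing needs its access cover on. Turn the red quarter-turn fastener that stands in the opening until its wing and slot line point at the two white marks on the rim; then take the rectangular aluminium cover by its black handle, fit it into the opening with its slot over the fastener, and press it down against the springy gasket until it is flush with the rim. Finish while still holding the cover pressed down flush: do not let go, and leave the other things on the bench where they are.

Things in the scene. Friction and masses are not known exactly. Their poses are not given: they have to be found in the camera images.
- housing: Blue fixed housing 190 (x) x 136 (y) x 58 mm high; origin: centre of underside. Top opening 156 (x) x 96 (y) mm, centred; rim at 58 mm, ledge 10 mm wide round the inside at 50 mm, floor at 40 mm. Shaft stub on its +x end to x = 135 mm. Red fastener at x = +40, y = 0. White marks on the rim at x = +40 give the line, along the housing's y axis, on which the wing must lie.
- stud (a joint): Angle of the red fastener about the vertical, rad, counter-clockwise from above positive. 0: wing along the housing's y axis, on the line of the white marks. Starts at 0.8 to 1.35, so it is turned clockwise; range -1.7 to 1.7, friction 0.06 N m, no stop or detent at 0, stays where it is left.
- wing (a point): The fastener's upright red wing: a blade 8 mm thick, 30 mm long, its top 80 mm above the bench (22 mm above the rim), a dark slot line along the top. Point on its turning axis, 10 mm below its top; own y axis along the wing, x across its thickness (the grip direction), z up.
- gasket (a joint): Black springy gasket ring inside the ledge: how far it is pressed down, m. 0: free, top 5 mm above the ledge; 0.005: the cover is flush, resting on the ledge. Takes 7 N to start, 11 N at 0.005; the cover's weight (2.4 to 3.7 N) helps but does not move it.
- cover_handle (a point): Loose aluminium plate 150 (x) x 90 (y) x 8 mm, flat on the bench; black ridge handle in its middle 44 (x) x 12 (y) mm, 32 mm high. Point: handle centre, 24 mm above the plate's underside. Red-edged slot through it, 16 (x) x 38 (y) mm, at x = +40, goes over the wing. Seated: axes as housing's, point above its origin at 79 mm (free gasket), 74 mm flush; 3 mm play each side.
- round_cover: Bystander: round aluminium cover, 90 mm across with a 24 mm knob, 24 mm high; origin under its centre. Does not fit; leave alone.
- flange_ring: Bystander: machined steel ring, 150 mm across, 22 mm high; origin under its centre. Leave alone.
- screwdriver: Bystander: orange-handled screwdriver, 190 mm long, lying along its x axis, under 35 mm high. Leave alone.
- wrench: Bystander: steel wrench 180 mm long, lying along its x axis. Leave alone.
- oil_can: Bystander: green can 60 mm across, 110 mm high; origin under its centre. Leave alone.
- brg_block: Bystander: grey bearing block 70 x 40 mm, 52 mm high; origin under its centre. Leave alone.

How it is judged (in metres and radians):
On the way:
1. The fastener's wing is turned onto the line of the white marks, the cover not yet in the opening (value of joint stud between -0.2 and 0.2 rad and horizontal distance between cover_handle and housing above 0.05 m), for 0.2 s.
At the end, for the whole second after the job is handed in: Through the last second the cover lies in the opening over the fastener (within 6 mm, 0.1 rad; level within 0.04 rad), within 1.7 mm of flush, gasket pressed 3.3 mm or more, fingers still on the cover with over 2 N, wing within 0.25 rad of the marks (value of joint stud between -0.25 and 0.25 rad and x of cover_handle in the frame of housing between -0.006 and 0.006 m and y of cover_handle in the frame of housing between -0.006 and 0.006 m and z of cover_handle in the frame of housing between 0.071 and 0.0757 m and x of wing in the frame of cover_handle above 0.03 m and angle between the x axis of cover_handle and the x axis of housing, either way round below 0.1 rad and angle between cover_handle's own z axis and vertical below 0.04 rad and value of joint gasket above 0.0033 m and contact force between the fingers and cover above 2 N); the arm keeps its last pose, push and grip.
It fails at once if A bystander is moved more than 30 mm (distance of any of round_cover, flange_ring, screwdriver, wrench, oil_can, brg_block from where it was at the start of the episode above 0.03 m).
It also fails if it takes over 51 s, if anything falls off the work surface, if the arm or the gripper's body presses on something with over 40 N, if the wrist force passes 120 N, or if a joint passes its speed limit or range.

## Robot

A 6-joint arm with a two-finger parallel gripper is mounted at the origin on the work surface. World frame = base frame: x ahead of the robot, y to its left, z up, the work surface at z = 0. Lengths are in mm, angles in degrees, forces in N, time in s.
With the tool pointing down it reaches from about 325 to 775 mm from the base axis. Payload 9.3 kg.
Tool frame: the origin (TCP) lies at the very end of the fingers, on their centre line; the grasp point (between the pads) lies 19 mm behind it; z points along the fingers, x is the direction in which the jaws open and shut, and the axes are right-handed (so a half turn about z gives the same grasp; the last joint's range is limited). The gripper opens to 85 mm and grips with 20 to 120 N. Pads are 22 mm wide; open, the fingers measure 114 mm over their backs; the gripper's body (76 mm by 85 mm) begins 54 mm behind the grasp point. The pads swing forward as they close: fully open they stand 13 mm farther back than shut.
Start: joints at [56.459, 14.817, 1.232, 76.415, 0, 81.257], TCP at [230.679, 499.284, 231.279] pointing down, gripper open.
Joint ranges: [-174.27, 174.27], [-52.1, 104.24], [-59.71, 78.15], [-110.17, 111.67], [-87.03, 83.33], [-180, 180]. Speed limits (degrees/s): [127.2, 127.2, 159.86, 180, 180, 180].

## Interface

Orientations are given as [roll, pitch, yaw] about the fixed x, y, z axes, in that order (R = Rz(yaw) Ry(pitch) Rx(roll)).
In Python, from cell import env, eyes gives the robot as it stands. The module is installed in compiled form; this text tells all that it offers.
- The arm moves only by the tool arm_command, never from a script. Its argument "motion" is a list of rows, each a list of 5 numbers: the shift along the world's x, y, z in m, then the turn about the world's z in degrees, then the opening, from 0 (shut) to 1 (fully open). A call has 1 to 20 rows; each row shifts and turns the commanded pose from where the row before left it; what a row does not reach is not made up. A row lasts 1/8 s, in which the tool goes at most 62.5 mm and 10.7 degrees, less where a joint would pass 70% of its speed; a pose out of reach is approached as far as the arm can. A call is refused whole if a number of a shift passes 0.0625 or a number of a turn 10.7, either way. A call with a gripper value outside its range is refused whole. The fingers move at their own pace and stop on an object; "grip_force" is the grip in N (left out, the last holds). Time passes only in rows, so rows that do not move let the fingers close. It gives the time, the measured TCP pose, the force and the opening at its end, in the units of the state.
- env.sense(): the state, without advancing time (a new reading comes with each control period).
- eyes.get_image(name): name is "scene" or "top"; returns (picture, depth): 480x640x3 uint8, red, green, blue; 480x640 float32, mm along the optical axis (not along the pixel's ray), 0 where there is no reading.
- eyes.get_calibration(name): a dict with "intrinsics" (3x3 intrinsics, pixels), "dist_coeffs" ([k1, k2, p1, p2, k3] as OpenCV has them; the pictures are not rectified), "world_from_camera" (4x4, takes a point from camera to world coordinates). Camera axes: x right, y down, z forward; pixel columns grow to the right and rows downward; lengths in mm; the calibration is good to about 2 mm. A picture is of the moment at which its call begins. get_calibration takes no time and is no camera call.
- env.finish_job(): hands the job in, once; it reports no verdict.
Trained networks look in the newest picture that a camera, given by its name, has taken for a name from the list of things; names that differ only in an ending like _2 or _b are one class to them, and where a whole thing is asked for, a point or a joint stands for the part that bears it (a point fixed in the world has none). Each returns a list of dicts, best first, with "score" (0 to 1); they miss things now and then, are a little off and sometimes report something else, mostly with a low value. They report only what shows in the picture. A call takes as long as a camera call.
- eyes.spot_in(label, camera): "box" ([left, top, width, height] in pixels, round what is visible of it).
The state is a dict: "clock": time; "qpos": joint angles; "qvel": joint speeds; "joint_efforts": joint torques, N m; "eef_pos": TCP position; "eef_rot": TCP orientation; "contact_force": force on the tool from outside, world axes, zero at the start; "moment": the same for the moment, N m; "width": finger opening in mm.
Only numpy, scipy, OpenCV 4.12 (cv2) and the standard library are available. Lean on these libraries where they do the work, as an engineer would, in place of code of your own. Each camera call takes 0.05 s, during which the arm holds its last target. There are 200 camera calls.

## Working session

There is one attempt and no reset: what is moved stays moved. The work goes in short steps, Python scripts to look and compute and a tool call to move; the robot and the scene stay as the last step left them, time stands still between calls to the robot, and variables do not carry over. Pictures are saved under pics/ and viewed, about 8 in all and at most 12, crops included, and the job is handed in when it is done.

Besides the shell and the picture viewer there is one more tool, called after "Request:" as a command line: name --pt "numbers of a row" for each row, then --argument value for the rest. arm_command: Moves the arm, as the interface text tells. Its arguments: {"type":"object","properties":{"motion":{"type":"array"},"grip_force":{"type":"number"}},"required":["motion"]}

```bash
mkdir -p pics; cat > h.py <<'E'
import numpy as np, cv2
from cell import env, eyes
def cal(c):
    k=eyes.get_calibration(c); return np.array(k["intrinsics"],float),np.array(k["dist_coeffs"],float),np.array(k["world_from_camera"],float)
def snap(c,f):
    p,d=eyes.get_image(c); cv2.imwrite(f,p[:,:,::-1]); return p,d
def cloud(c,d):
    K,D,T=cal(c); h,w=d.shape
    u,v=np.meshgrid(np.arange(w),np.arange(h))
    n=cv2.undistortPoints(np.stack([u,v],-1).reshape(-1,1,2).astype(float),K,D).reshape(h,w,2)
    P=np.concatenate([n*d[...,None],d[...,None]],-1)
    W=P@T[:3,:3].T+T[:3,3]; W[d==0]=np.nan; return W
def onplane(c,uv,z):
    K,D,T=cal(c); n=cv2.undistortPoints(np.array(uv,float).reshape(-1,1,2),K,D).reshape(-1,2)
    r=np.c_[n,np.ones(len(n))]@T[:3,:3].T; o=T[:3,3]; return o+r*((z-o[2])/r[:,2])[:,None]
E
python3 - <<'E'
from h import *
for c in("top","scene"):
    p,d=snap(c,f"pics/{c}0.png"); np.savez(f"{c}0.npz",p=p,d=d)
    K,D,T=cal(c); print(c,K[0,0],T.round(2).tolist())
    for l in("housing","stud","wing","cover_handle","round_cover","flange_ring","screwdriver","wrench","oil_can","brg_block"):
        print(l,[(np.round(x["box"]).tolist(),round(x["score"],2)) for x in eyes.spot_in(l,c)[:2]])
s=env.sense();print(s)
E
```

```text
top 566.4462191370726 [[-0.02, -1.0, 0.08, 500.06], [-1.0, 0.02, 0.0, -18.56], [-0.0, -0.08, -1.0, 1540.62], [0.0, 0.0, 0.0, 1.0]]
housing [([356.0, 243.0, 42.0, 58.0], 0.73), ([344.0, 226.0, 71.0, 90.0], 0.56)]
stud []
wing [([370.0, 253.0, 9.0, 16.0], 0.63)]
cover_handle [([230.0, 261.0, 34.0, 54.0], 0.68)]
round_cover [([284.0, 174.0, 35.0, 30.0], 0.74)]
flange_ring [([434.0, 200.0, 54.0, 57.0], 0.69), ([228.0, 262.0, 36.0, 52.0], 0.49)]
screwdriver [([298.0, 246.0, 13.0, 66.0], 0.96)]
wrench [([121.0, 270.0, 57.0, 34.0], 0.59)]
oil_can [([139.0, 206.0, 32.0, 24.0], 0.68)]
brg_block [([448.0, 279.0, 17.0, 28.0], 0.87), ([286.0, 174.0, 34.0, 32.0], 0.57)]
scene 466.6665038237824 [[0.37, 0.78, -0.5, 1149.31], [0.93, -0.31, 0.2, -251.84], [-0.0, -0.53, -0.85, 1007.98], [0.0, 0.0, 0.0, 1.0]]
housing [([204.0, 200.0, 89.0, 90.0], 0.97)]
stud [([256.0, 247.0, 5.0, 11.0], 0.62)]
wing [([252.0, 244.0, 11.0, 18.0], 0.46)]
cover_handle [([352.0, 174.0, 47.0, 52.0], 0.7)]
round_cover [([344.0, 288.0, 42.0, 34.0], 0.82)]
flange_ring [([133.0, 292.0, 66.0, 64.0], 0.75), ([309.0, 196.0, 30.0, 5
[... 190 characters left out ...]
lock [([155.0, 246.0, 18.0, 30.0], 0.67)]
{'clock': 1.1, 'qpos': array([ 5.64595714e+01,  1.48172211e+01,  1.23248979e+00,  7.64161701e+01,
       -1.11200630e-03,  8.12561330e+01]), 'qvel': array([-0.02054331, -0.00111698, -0.02700397,  0.05328613, -0.08498136,
       -0.02594318]), 'joint_efforts': array([-8.72745204e-04, -5.55400372e+01,  3.44733167e+01,  1.63786099e-03,
       -2.51606261e-04, -2.03172783e-05]), 'eef_pos': array([230.68094985, 499.28210003, 231.27800869]), 'eef_rot': array([1.79999038e+02, 1.05998770e-03, 6.52034383e+01]), 'contact_force': array([-0.21210231,  0.05215406,  0.02807417]), 'moment': array([-0.05406494,  0.01441656, -0.02802377]), 'width': 85.32261435915657}
```

View pics/top0.png

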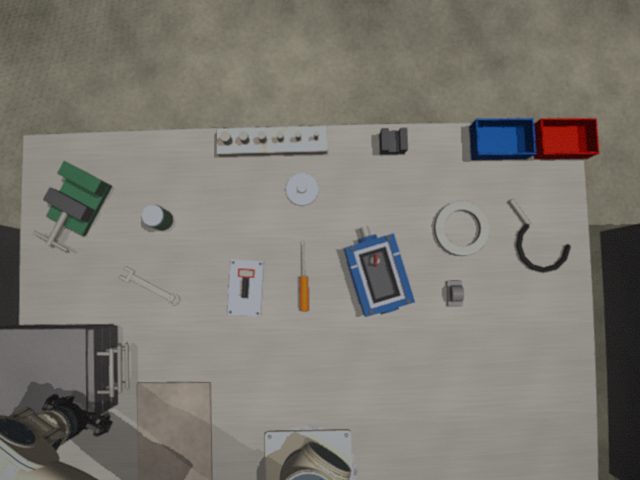

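View pics/scene0.png

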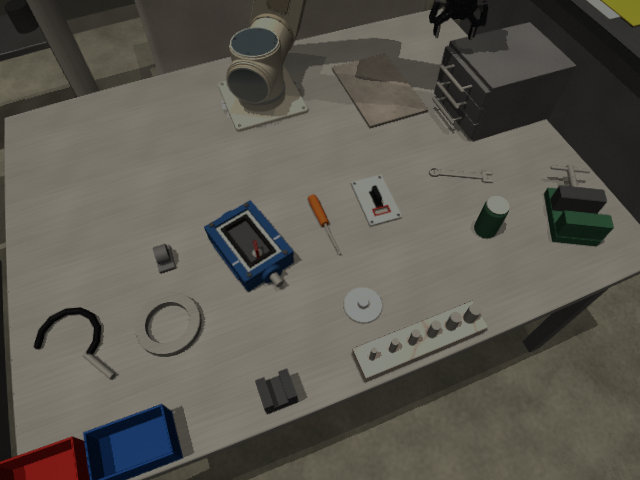

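The top view shows the housing at (379,274), its shaft up, with the red wing at (375,260). The cover is at (246,288), its slot towards the top, and the screwdriver lies between them. The scene view agrees. I'll rectify both views onto the height planes next.

```bash
cat >> h.py <<'E'
def rect(c,p,z,ctr,half,s):
    # world-plane picture: rows down = -x, cols right = -y; s px/mm
    K,D,T=cal(c); n=int(2*half*s); j,i=np.meshgrid(np.arange(n),np.arange(n))
    X=np.stack([ctr[0]+half-i/s,ctr[1]+half-j/s,np.full(i.shape,z)],-1).reshape(-1,3).astype(float)
    Ti=np.linalg.inv(T); q=cv2.projectPoints(X,cv2.Rodrigues(Ti[:3,:3])[0],Ti[:3,3],K,D)[0].reshape(n,n,2).astype(np.float32)
    return cv2.remap(p,q[...,0],q[...,1],cv2.INTER_CUBIC)
E
python3 - <<'E'
from h import *
hc=onplane("top",[[379,274]],58)[0]; cc=onplane("top",[[246,288]],8)[0]; print(hc,cc)
rows=[]
for c in("top","scene"):
    z=np.load(f"{c}0.npz"); p,d=z["p"],z["d"]; W=cloud(c,d)
    a=rect(c,p,58,hc,130,1.5); b=rect(c,p,8,cc,130,1.5); rows.append(np.hstack([a,b]))
    I=p.astype(int)
    for nm,ct in(("h",hc),("c",cc)):
        near=np.hypot(W[...,0]-ct[0],W[...,1]-ct[1])<120
        hh=W[...,2][near]; print(c,nm,np.histogram(hh,bins=[-10,-3,3,6,10,20,28,36,44,48,53,56,60,66,75,85,100]) [0])
        red=near&(I[...,0]>110)&(I[...,1]<70)&(I[...,2]<80); print("red",red.sum(),W[red].round(0).tolist()[:25])
    # table offset
    m=(abs(W[...,0]-450)<200)&(abs(W[...,1])<400); print("table z",np.nanmedian(W[...,2][m]))
im=np.vstack(rows); im=cv2.resize(im,None,fx=1,fy=1)[:, :, ::-1]
im=np.clip(im.astype(float)*1.6,0,255).astype(np.uint8); print(im.shape); cv2.imwrite("pics/r1.png",cv2.resize(im,(600,600)))
E
```

```text
[ 529.53989769 -197.85294828   58.        ] [500.84571061 156.54639929   8.        ]
top h [ 490 1220  227   73   34   54  133  768  387  668  705  895  378   15
   37    3]
red 18 [[581.0, -187.0, 77.0], [581.0, -189.0, 80.0], [581.0, -192.0, 77.0], [578.0, -187.0, 79.0], [578.0, -189.0, 81.0], [578.0, -192.0, 78.0], [576.0, -186.0, 83.0], [576.0, -188.0, 83.0], [576.0, -191.0, 83.0], [573.0, -189.0, 75.0], [573.0, -191.0, 80.0], [571.0, -189.0, 79.0], [568.0, -189.0, 78.0], [563.0, -189.0, 79.0], [558.0, -186.0, 79.0], [558.0, -188.0, 82.0], [555.0, -186.0, 76.0], [555.0, -188.0, 79.0]]
top c [1215 2722  909  811  325    5   13   61    6    1    0    0    0    0
    0    0]
red 5 [[553.0, 175.0, 4.0], [549.0, 137.0, 2.0], [530.0, 156.0, 10.0], [530.0, 153.0, 11.0], [530.0, 151.0, 7.0]]
table z -0.11250789237715253
scene h [ 127 1687  146   36  108  149  122  920  227  764  676 1330  225    7
   28    0]
red 0 []
scene c [ 350 3022  450  902  193   22   21   64    0    0    0    0    0    0
    0    0]
red 22 [[532.0, 177.0, 10.0], [533.0, 179.0, 10.0], [536.0, 181.0, 9.0], [538.0, 180.0, 7.0], [528.0, 147.0, 5.0], [544.0, 180.0, 10.0], [545.0, 180.0, 7.0], [550.0, 180.0, 8.0], [537.0, 137.0, 9.0], [553.0, 178.0, 8.0], [545.0, 166.0, -0.0], [550.0, 165.0, 7.0], [553.0, 166.0, 11.0], [554.0, 169.0, 10.0], [543.0, 136.0, 9.0], [549.0, 154.0, 7.0], [550.0, 156.0, 7.0], [553.0, 158.0, 10.0], [542.0, 144.0, -2.0], [548.0, 143.0, 7.0], [550.0, 145.0, 9.0], [551.0, 147.0, 9.0]]
table z 0.5595183331481053
(780, 780, 3)
```

View pics/r1.png

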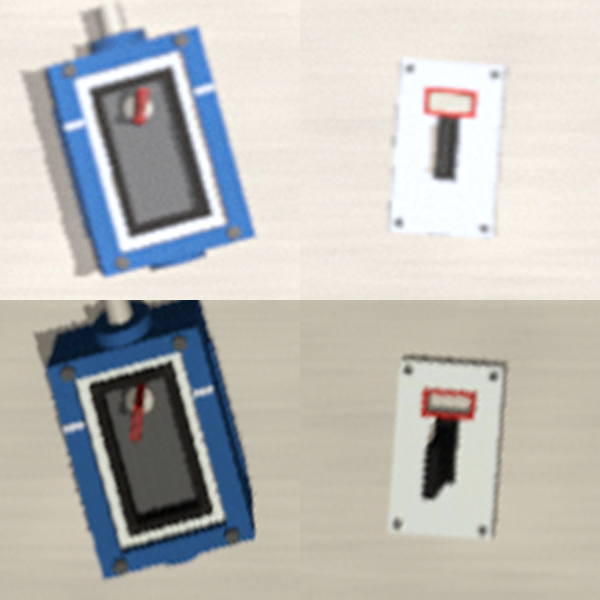

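```bash
cat > m.py <<'E'
from h import *
def comp(m,seedbig=True):
    n,l,st,_=cv2.connectedComponentsWithStats(m.astype(np.uint8)); k=1+np.argmax(st[1:,4]); return l==k
def mar(m,ctr,half,s):
    pts=np.argwhere(m)[:,::-1].astype(np.float32); (cx,cy),(w,h),a=cv2.minAreaRect(pts)
    b=cv2.boxPoints(((cx,cy),(w,h),a)); e=[b[1]-b[0],b[2]-b[1]]; e=max(e,key=np.linalg.norm)
    yaw=np.degrees(np.arctan2(-e[0],-e[1])); yaw=(yaw+90)%180-90
    return np.round([ctr[0]+half-cy/s,ctr[1]+half-cx/s,max(w,h)/s,min(w,h)/s,yaw],1)
def run(tag,hc=(530,-198),cc=(501,156)):
    s=3;H=125
    for c in("top","scene"):
        z=np.load(f"{c}{tag}.npz"); p=z["p"]
        def R(zz,ct,h=H): return rect(c,p,zz,ct,h,s).astype(int)
        def white(a): 
            mn=a.min(-1);mx=a.max(-1); return mn,mx
        a=R(54,hc); b=(a[...,2]-a[...,0])>35; 
        blue=comp(b); 
        # opening: hull of white region enclosed by blue
        f=np.zeros((a.shape[0]+2,a.shape[1]+2),np.uint8); bb=cv2.morphologyEx(blue.astype(np.uint8),cv2.MORPH_CLOSE,np.ones((25,25)))
        inv=(1-bb).astype(np.uint8); n,l,st,ce=cv2.connectedComponentsWithStats(inv)
        k=l[int(H*s),int(H*s)]; print(c,"opening",mar(l==k,hc,H,s),"(156x96)")
        a=R(80,(hc[0]+40,hc[1]+10),40); r=(a[...,0]>1.8*a[...,1])&(a[...,0]>60); r=comp(r); print(c,"wing",mar(r,(hc[0]+40,hc[1]+10),40,s))
        a=R(8,cc); mn=a.min(-1); t=0.5*(np.median(a[int(H*s)-150:int(H*s)+150,int(H*s)-150:int(H*s)+150].min(-1))+np.median(mn[:60]))
        w=comp((mn>t)&(a.max(-1)-mn<25)); print(c,"plate",mar(w,cc,H,s),"(150x90)")
        r=comp((a[...,0]>1.6*a[...,1])&(a[...,0]>60)); print(c,"slot",mar(r,cc,H,s))
        a=R(32,cc,60); k=comp(a.max(-1)<0.45*t); print(c,"handle z32",mar(k,cc,60,s))
if __name__=="__main__": run(0)
E
python3 m.py
python3 - <<'E'
from h import *
ims=[]
for c in("top","scene"):
    p=np.load(f"{c}0.npz")["p"]; ims.append(np.vstack([rect(c,p,80,(570,-190),35,4),rect(c,p,32,(501,156),35,4)]))
cv2.imwrite("pics/r2.png",np.clip(np.hstack(ims)[...,::-1]*1.6,0,255))
E
```

```text
top opening [ 530.2 -197.8  249.7  249.7  -90. ] (156x96)
top wing [ 566.7 -186.6   29.8    8.7   -6. ]
top plate [502.1 160.3 156.6  92.2  -3.1] (150x90)
top slot [540.6 156.9  43.6  25.4  86.1]
top handle z32 [502.5 157.1  50.3  15.7  -4.3]
scene opening [ 530.2 -197.8  249.7  249.7  -90. ] (156x96)
scene wing [ 567.2 -187.8   30.4    9.3   -7.3]
scene plate [500.1 161.5 150.2  89.9  -4.1] (150x90)
scene slot [540.  158.1  45.7  25.6  86.3]
scene handle z32 [509.6 155.1  68.4  24.9  -4.4][ WARN:0@0.891] global loadsave.cpp:1063 imwrite_ Unsupported depth image for selected encoder is fallbacked to CV_8U.
```

View pics/r2.png

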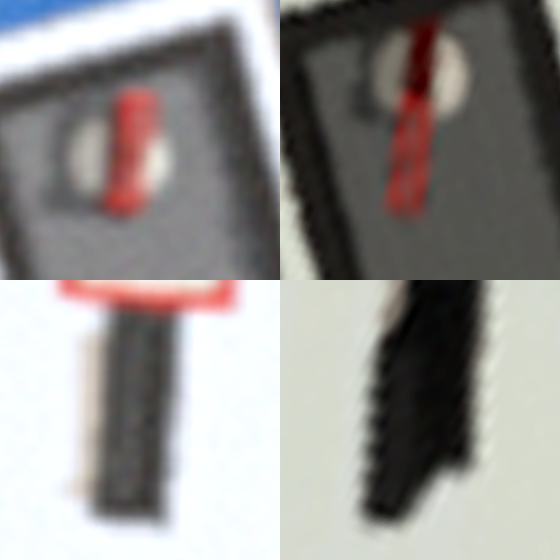

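```bash
python3 - <<'E'
from m import *
s=3;H=125;hc=(530,-198)
for c in("top","scene"):
    p=np.load(f"{c}0.npz")["p"]
    for zz in (50,58):
        a=rect(c,p,zz,hc,H,s).astype(int)
        mn=a.min(-1); yaw=np.radians(15)
        i,j=np.indices(mn.shape); x=H-i/s; y=H-j/s; xl=x*np.cos(yaw)+y*np.sin(yaw); yl=-x*np.sin(yaw)+y*np.cos(yaw)
        box=(abs(xl)<88)&(abs(yl)<57)
        nb=(box&(a[...,2]<1.35*a[...,0]+8)).astype(np.uint8)
        nb=cv2.morphologyEx(nb,cv2.MORPH_OPEN,np.ones((21,21))); print(c,zz,"opening",mar(comp(nb),hc,H,s))
    a=rect(c,p,58,hc,H,s).astype(int); mn=a.min(-1)
    # marks
    mk=(a.min(-1)>(120 if c=="top" else 70))&(abs(yl)>52)&(abs(yl)<70)&(abs(xl-40)<12)
    for sg in(1,-1):
        q=mk&(np.sign(yl)==sg); print("mark",sg,q.sum(), (hc[0]+x[q].mean()).round(1),(hc[1]+y[q].mean()).round(1))
E
```

```text
top 50 opening [ 528.3 -198.8  158.7  102.5   15.2]
top 58 opening [ 528.2 -197.8  157.8  101.9   15.3]
mark 1 605 551.2 -131.6
mark -1 1062 584.0 -248.9
scene 50 opening [ 523.8 -198.1  156.5  101.5   15.3]
scene 58 opening [ 529.1 -198.8  155.1  101.2   15.3]
mark 1 1164 549.1 -129.6
mark -1 844 581.0 -245.4
```

Request:
arm_command --pt "0.024 -0.049 -0.007 1.3 0.3" --pt "0.024 -0.049 -0.007 1.3 0.3" --pt "0.024 -0.049 -0.007 1.3 0.3" --pt "0.024 -0.049 -0.007 1.3 0.3" --pt "0.024 -0.049 -0.007 1.3 0.3" --pt "0.024 -0.049 -0.007 1.3 0.3" --pt "0.024 -0.049 -0.007 1.3 0.3" --pt "0.024 -0.049 -0.007 1.3 0.3" --pt "0.024 -0.049 -0.007 1.3 0.3" --pt "0.024 -0.049 -0.007 1.3 0.3" --pt "0.024 -0.049 -0.007 1.3 0.3" --pt "0.024 -0.049 -0.007 1.3 0.3" --pt "0.024 -0.049 -0.007 1.3 0.3" --pt "0.024 -0.049 -0.007 1.3 0.3" --pt "0 0 0 0 0.3" --pt "0 0 0 0 0.3"

```text
clock: 3.1
eef_pos: [566.3, -186.6, 132.9]
eef_rot: [-179.9, -0.0, 83.4]
contact_force: [0.0, -0.7, -0.8]
width: 25.6
```

Request:
arm_command --pt "0.001 -0.001 -0.02 0 0.3" --pt "0 0 -0.02 0 0.3" --pt "0 0 -0.02 0 0.3" --pt "0 0 -0.018 0 0.3" --pt "0 0 0 0 0.3" --pt "0 0 0 0 0.3"

```text
clock: 3.85
eef_pos: [568.0, -187.2, 56.4]
eef_rot: [179.9, 0.0, 83.5]
contact_force: [-0.2, 0.6, -0.6]
width: 25.6
```

Request:
arm_command --pt "0 0 0 0 0.0" --pt "0 0 0 0 0.0" --pt "0 0 0 0 0.0" --pt "0 0 0 0 0.0" --pt "0 0 0 0 0.0" --pt "0 0 0 0 0.0" --grip_force 50

```text
clock: 4.6
eef_pos: [568.1, -187.8, 56.5]
eef_rot: [179.9, 0.0, 83.4]
contact_force: [-0.6, 0.7, 6.5]
width: 6.8
```

Request:
arm_command --pt "0 0 0 -8.5 0" --pt "0 0 0 -8.5 0" --pt "0 0 0 -8.5 0" --pt "0 0 0 -8.5 0" --pt "0 0 0 -8.5 0" --pt "0 0 0 -8.5 0" --pt "0 0 0 -8.5 0" --pt "0 0 0 -8.5 0" --pt "0 0 0 0 0" --pt "0 0 0 0 0"

```text
clock: 5.85
eef_pos: [566.7, -189.5, 56.4]
eef_rot: [179.8, 0.1, 15.3]
contact_force: [-8.3, -6.9, 10.5]
width: 6.7
```

Request:
arm_command --pt "0 0 0 0 0.2" --pt "0 0 0 0 0.2" --pt "0 0 0 0 0.2" --pt "0 0 0.02 0 0.2" --pt "0 0 0.03 0 0.2" --pt "0 0 0.04 0 0.2" --pt "0 0 0.03 0 0.3" --pt "0 0.0 0 0 0.5"

```text
clock: 6.85
eef_pos: [568.8, -188.0, 177.6]
eef_rot: [179.8, -0.2, 15.4]
contact_force: [-0.7, -0.9, -0.5]
width: 41.8
```

Request:
arm_command --pt "-0.0085 0.0435 -0.005 8.8 0.45" --pt "-0.0085 0.0435 -0.005 8.8 0.45" --pt "-0.0085 0.0435 -0.005 8.8 0.45" --pt "-0.0085 0.0435 -0.005 8.8 0.45" --pt "-0.0085 0.0435 -0.005 8.8 0.45" --pt "-0.0085 0.0435 -0.005 8.8 0.45" --pt "-0.0085 0.0435 -0.005 8.8 0.45" --pt "-0.0085 0.0435 -0.005 8.8 0.45" --pt "0 0 -0.02 0 0.45" --pt "0 0 0 0 0.45" --pt "0 0 0 0 0.45"

```text
clock: 8.22
eef_pos: [499.7, 160.0, 115.3]
eef_rot: [-180.0, 0.0, 85.8]
contact_force: [0.1, -0.4, 0.4]
width: 38.5
```

```bash
python3 - <<'E'
from m import *
ims=[]
for c in("top","scene"):
    p,d=snap(c,f"pics/{c}1.png"); np.savez(f"{c}1.npz",p=p,d=d)
    ct=(570,-190); a=rect(c,p,80,ct,40,3).astype(int); r=comp((a[...,0]>1.8*a[...,1])&(a[...,0]>60)); print(c,"wing",mar(r,ct,40,3))
    ims.append(np.hstack([rect(c,p,58,(530,-198),100,1.5),rect(c,p,20,(501,160),100,1.5)]))
cv2.imwrite("pics/r3.png",np.clip(np.vstack(ims)[...,::-1]*1.5,0,255).astype(np.uint8))
E
```

```text
top wing [ 565.9 -187.    31.5    7.6  -71.6]
scene wing [ 566.6 -188.    31.5    9.5  -73.7]
```

View pics/r3.png

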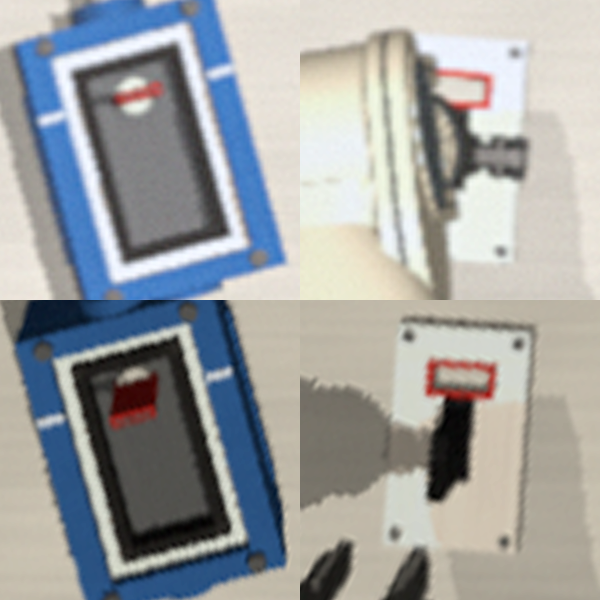

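The wing now lies on the line of the marks: it reads 106–108° against a line at 105.4°. Next is the handle grasp.

Request:
arm_command --pt "0.001 0 -0.03 0 0.45" --pt "0 0 -0.03 0 0.45" --pt "0 0 -0.02 0 0.45" --pt "0 0 -0.012 0 0.45" --pt "0 0 -0.01 0 0.45" --pt "0 0 0 0 0.45" --pt "0 0 0 0 0.45"

```text
clock: 9.2
eef_pos: [501.1, 160.3, 13.8]
eef_rot: [180.0, -0.0, 85.8]
contact_force: [0.3, -0.5, 0.7]
width: 38.8
```

Request:
arm_command --pt "0 0 0 0 0" --pt "0 0 0 0 0" --pt "0 0 0 0 0" --pt "0 0 0 0 0" --pt "0 0 0 0 0" --pt "0 0 0 0 0" --pt "0 0 0 0 0" --grip_force 70

```text
clock: 10.07
eef_pos: [501.0, 160.4, 13.9]
eef_rot: [179.9, -0.0, 85.8]
contact_force: [-1.0, 0.8, 5.3]
width: 10.7
```

Request:
arm_command --pt "0 0 0.01 0 0" --pt "0 0 0.03 0 0" --pt "0 0 0.04 0 0" --pt "0 0 0.04 0 0" --pt "0.003 -0.0398 0 2.2 0" --pt "0.003 -0.0398 0 2.2 0" --pt "0.003 -0.0398 0 2.2 0" --pt "0.003 -0.0398 0 2.2 0" --pt "0.003 -0.0398 0 2.2 0" --pt "0.003 -0.0398 0 2.2 0" --pt "0.003 -0.0398 0 2.2 0" --pt "0.003 -0.0398 0 2.2 0" --pt "0.003 -0.0398 0 2 0" --pt "0 0 0 0 0" --pt "0 0 0 0 0"

```text
clock: 11.95
eef_pos: [527.3, -197.6, 133.3]
eef_rot: [-180.0, -0.0, 105.4]
contact_force: [-0.2, 0.1, -2.2]
width: 10.4
```

```bash
python3 - <<'E'
from m import *
c="scene"
p,d=snap(c,"pics/s2.png"); np.savez("scene2.npz",p=p,d=d); W=cloud(c,d); I=p.astype(int)
print(env.sense()["eef_pos"],env.sense()["eef_rot"])
red=(I[...,0]>1.7*I[...,1])&(I[...,0]>50)&(np.hypot(W[...,0]-566,W[...,1]+188)<60); print(red.sum(),np.nanmedian(W[red],0))
z=float(env.sense()["eef_pos"][2])-5.9
a=rect(c,p,z,(528,-198),100,3); ai=a.astype(int); r=comp((ai[...,0]>1.6*ai[...,1])&(ai[...,0]>50)); print("z",z,"slot",mar(r,(528,-198),100,3))
np_=ai.min(-1); w=comp((np_>90)); print("plate",mar(w,(528,-198),100,3))
cv2.imwrite("pics/r4.png",np.clip(a[...,::-1]*1.5,0,255).astype(np.uint8))
E
```

```text
[ 527.3825286  -197.20837971  133.35782117] [-1.79983592e+02 -3.16675498e-02  1.05404000e+02]
93 [ 558.57538989 -185.84650039  127.06713065]
z 127.45782117001337 slot [ 564.7 -187.    45.9   25.6  -75.2]
plate [ 528.2 -216.2  199.7  163.     0. ]
```

View pics/r4.png

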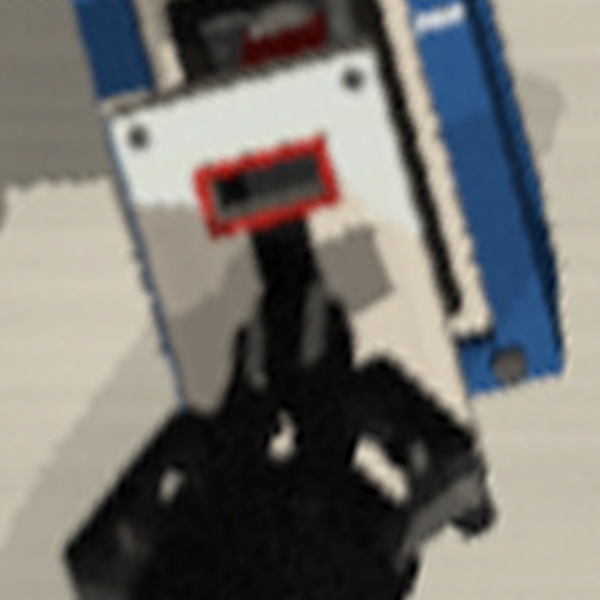

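Request:
arm_command --pt "0.002 -0.001 -0.015 0.5 0" --pt "0 0 -0.015 0 0" --pt "0 0 -0.01 0 0" --pt "0 0 -0.005 0 0" --pt "0 0 -0.005 0 0" --pt "0 0 -0.005 0 0" --pt "0 0 0 0 0"

```text
clock: 12.88
eef_pos: [529.6, -198.9, 78.0]
eef_rot: [-180.0, -0.0, 105.9]
contact_force: [-0.5, 0.6, -3.6]
width: 10.8
```

```bash
python3 - <<'E'
from h import *
s=env.sense(); print(s["eef_pos"],s["eef_rot"],s["contact_force"],s["moment"])
ims=[]
for c in("scene","top"):
    p,d=snap(c,f"pics/{c}3.png"); ims.append(rect(c,p,73,(535,-198),80,2.5))
cv2.imwrite("pics/r5.png",np.clip(np.hstack(ims)[...,::-1]*1.6,0,255).astype(np.uint8))
E
```

```text
[ 529.56563852 -198.91267081   78.04277441] [-1.79984655e+02 -1.17774449e-02  1.05898760e+02] [-0.53611082  0.64935237 -3.58005402] [-0.040226    0.032197    0.00179048]
```

View pics/r5.png

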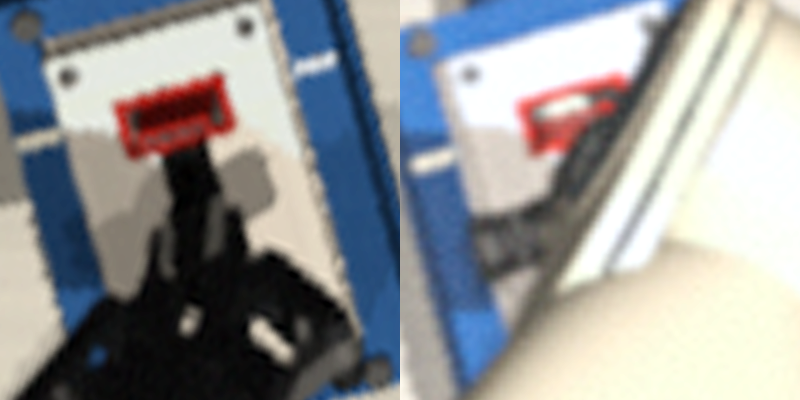

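Request:
arm_command --pt "0 0 -0.003 0 0" --pt "0 0 -0.002 0 0" --pt "0 0 -0.002 0 0" --pt "0 0 -0.002 0 0" --pt "0 0 0 0 0" --pt "0 0 0 0 0"

```text
clock: 13.72
eef_pos: [529.7, -198.9, 69.3]
eef_rot: [-180.0, -0.0, 105.9]
contact_force: [0.6, 0.2, -2.4]
width: 10.9
```

Request:
arm_command --pt "0 0 -0.001 0 0" --pt "0 0 -0.001 0 0" --pt "0 0 -0.001 0 0" --pt "0 0 -0.001 0 0" --pt "0 0 -0.001 0 0" --pt "0 0 0 0 0" --pt "0 0 0 0 0"

```text
clock: 14.6
eef_pos: [529.8, -199.0, 65.0]
eef_rot: [180.0, 0.0, 105.9]
contact_force: [-2.9, 1.6, 7.7]
width: 10.8
```

Request:
arm_command --pt "0 0 -0.001 0 0" --pt "0 0 -0.001 0 0" --pt "0 0 0 0 0" --pt "0 0 0 0 0" --pt "0 0 0 0 0"

```text
clock: 15.22
eef_pos: [529.8, -199.0, 64.0]
eef_rot: [179.9, 0.1, 105.9]
contact_force: [-5.9, 2.9, 16.7]
width: 11.0
```

```bash
python3 - <<'E'
from m import *
p,d=snap("scene","pics/s6.png"); q,e=snap("top","pics/t6.png"); W=cloud("scene",d)
ct=(535,-198); a=rect("scene",p,58,ct,80,5); b=rect("top",q,58,ct,80,5)
ai=a.astype(int); r=comp((ai[...,0]>1.6*ai[...,1])&(ai[...,0]>50)); print("slot+wing",mar(r,ct,80,5))
x,y=W[...,0]-528.5,W[...,1]+198.2; t=np.radians(15.4); xl=x*np.cos(t)+y*np.sin(t); yl=-x*np.sin(t)+y*np.cos(t)
m1=(abs(xl-62)<8)&(abs(yl)<35); m2=(abs(xl)<80)&(yl<-54)&(yl>-62); print("plate z, rim z",np.nanmedian(W[...,2][m1]),np.nanmedian(W[...,2][m2]))
cv2.imwrite("pics/r6.png",np.clip(cv2.resize(np.hstack([a,b]),(800,400))[...,::-1]*1.6,0,255).astype(np.uint8))
s=env.sense(); print(s["eef_pos"],s["contact_force"])
E
```

```text
slot+wing [ 564.1 -188.8   45.9   31.6  -74.3]
plate z, rim z 439.5175149263057 358.9886241765689
[ 529.81214678 -198.98468689   63.95075818] [-5.53310033  2.65079892 16.7629158 ]
```

View pics/r6.png

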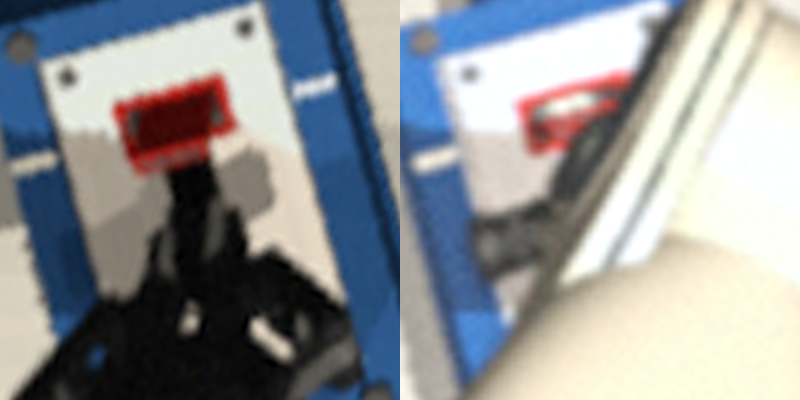

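```bash
python3 - <<'E'
from m import *
p,d=eyes.get_image("scene"); W=cloud("scene",d)
x,y=W[...,0]-528.5,W[...,1]+198.2; t=np.radians(15.4); xl=x*np.cos(t)+y*np.sin(t); yl=-x*np.sin(t)+y*np.cos(t)
lo=W[...,2]<70
m1=lo&(abs(xl-64)<7)&(abs(yl)<35); m2=lo&(abs(xl)<80)&(abs(yl+60)<5); a,b=np.nanmedian(W[...,2][m1]),np.nanmedian(W[...,2][m2]); print(a,b,m1.sum(),m2.sum())
if abs(a-b)<2: print(env.finish_job())
E
```

```text
57.53456485177321 57.64846215696315 147 242
the job is handed in; nothing more can be done
None
```

I turned the fastener about 68° clockwise onto the marks. I then picked up the cover by its handle, lowered it over the wing and pressed it flush, still holding it. I handed the job in at about 15.4 s; no verdict is reported.

**Last checks:**
- **Flush:** the plate top measured 57.5 mm against 57.6 mm for the rim in the depth image. The TCP was at 64.0 mm, where 63.9 mm was expected for flush.
- **Push:** the push was about 17 N upward on the tool. The force rose sharply over the last millimetre, which suggests the cover is on the ledge.
- **Wing:** it read 106–108° before the cover went on, against a mark line at 105.4°. The last picture shows it still in the slot, in line with the marks. I did not re-measure its angle after fitting.
- **Bystanders:** I touched none of them.

**Disagreements:**
- A sideways force of about 6 N remained, so the cover may be lightly touching a wall of the opening.
- The first plate-height reading was spoiled by the arm in the view. I redid it with the arm filtered out, which gave the figures above.
- The last "slot + wing" outline was centred at (564.1, -188.8), about 2 mm off the slot's expected place. The visible side of the wing stretches that outline, so I didn't count it as a position error.

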